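Set the photometer to its third filter and take a reading

TASK

Get the bench photometer ready and read the vial standing in its well: push the filter slide in by its upright tab, counting the clicks, and leave it in the third click without overrunning into the fourth, and swing the light cover down fully shut over the well (these two in either order). Then press the read key all the way down and let it come up again. Work with the fingertips only, pinching and lifting nothing, and leave the vial in the well, the bottle and the vial rack where they stand.

Things in the scene. Friction and masses are not known exactly. Their poses are not given: they have to be found in the camera images.
- photometer: Bench filter photometer, fixed: a box 130 mm deep (x), 170 wide (y), 80 high, flat top. Origin: centre of its underside, on the worktop; x points from its front to its back, y to its left (seen from the front), z up. White housing with display and read key; grey sample compartment at its right end, whose deck behind the cover (x +10 to +65 mm) is bare. Offsets below are in this frame.
- tab_face (a point): Centre of the outer (-y) face of the filter slide's black upright push tab, 26 mm wide (x), 6 thick (y), 32 to 74 mm above the worktop; this point is at x +8 mm, 53 mm up. The tab ends a bar that slides only along y: pushing in +y pushes it in. Starts at y -191 to -183 mm, in a smooth run with under 1 N of drag. Ridges follow (see slide_collar); it can also be pushed back out from the tab's inner face.
- slide_collar (a point): Where the notched bar (5 mm thick, 38 to 58 mm up) enters the right side's collar, at x +8, y -97 mm; the collar's top is 72 mm up, a brass plunger on it 79 mm. Ridges 14 mm apart: at each the push jumps to about 5 N (4 to 7), sinks to nothing over 7 mm, then the slide snaps up to 7 mm on into the notch: one click. First ridge starts with tab_face at y -182 mm. Four notches; the slide stays in a notch.
- light_cover (a joint): Light cover's angle, rad: 0 = shut on the deck over the well, grows as it opens up and back, to 1.9; starts at 1.5 to 1.85. Stiff hinge (about 0.03 N m): stays where left, must be pressed right down (under 0.08). Black plate 44 mm wide (y), 7 thick, 55 long from the hinge, plus a finger lip to 61 mm, 24 wide. Shut, its top is 88 mm up and it reaches from the hinge to the front (-x).
- cover_hinge (a point): Middle of the light cover's hinge axis, 84.5 mm above the worktop, at x 0, y -62 mm; the axis runs along y. The cover's mid-plane passes through it.
- read_key (a joint): Travel of the read key, m: 0 = up, 0.004 = all the way down (spring, about 1.5 N at the start, 4.2 N at the bottom). It counts as pressed beyond 0.003 and springs up when let go.
- key_top (a point): Centre of the top of the read key, an oblong black key 20 x 28 mm (x, y) in front of the display, its top 90 mm above the worktop, at x -40, y +28 mm; pressed straight down.
- vial_mid (a point): Centre (half-way up) of the closed glass vial, 22 mm across and 40 tall, standing in the sample well, a 25 mm round hole 48 mm deep at x -28, y -63 mm; the vial's top is 8 mm below the deck. It stays there.
- bottle_mid (a point): Centre (45 mm up) of the small white-capped bottle, 42 mm across and 91 tall, standing on the worktop beside the photometer's left side. Leave it alone.
- rack: Open vial rack, 66 x 126 x 28 mm, three vials in it, on the worktop to the left. Origin: centre of its underside. Leave it alone.

How it is judged:
By the outcome, as a careful person would: the job done as asked, in the order asked, and still so for the second after the job is handed in, with the robot touching nothing.
It also fails if it takes over 51 s, if anything falls off the work surface, if the arm or the gripper's body presses on something with over 40 N, if the wrist force passes 120 N, or if a joint passes its speed limit or range.

ROBOT

A 7-joint arm with a two-finger parallel gripper is mounted at the origin on a cart in front of the work surface, level with it; the furniture and walls round the work are solid. World frame = base frame: x ahead of the robot, y to its left, z up, the work surface at z = 0. Lengths are in m, angles in rad, forces in N, time in s.
With the tool pointing down it reaches from about 0.4 to 0.85 m from the base axis. Payload 10.4 kg.
Tool frame: the origin (TCP) lies on the front face of the gripper's body, between the roots of the fingers; the fingertips stand 73 mm ahead of it and the grasp point (between the pads) lies 54 mm ahead of it; z points along the fingers, y is the line along which they close (so a half turn about z gives the same grasp; the last joint's range is limited). The gripper opens to 85 mm and grips with 20 to 120 N. Pads are 22 mm wide; open, the fingers measure 114 mm over their backs; the gripper's body (76 mm by 85 mm) begins 54 mm behind the grasp point. The pads swing forward as they close: fully open they stand 13 mm farther back than shut.
Start: joints at [-1.155, 0.332, -0.065, 1.46, 0.022, 1.35, -0.088], TCP at [0.266, 0.566, 0.304] pointing down, gripper open.
Joint ranges: [-2.6, 2.6], [-0.5, 2.12], [-1.47, 1.34], [0.16, 2.42], [-1.27, 4.41], [0.06, 2.06], [-2.6, 2.6]. Speed limits (rad/s): [2.22, 2.22, 2.79, 2.79, 3.14, 3.14, 3.14].

INTERFACE

Orientations are given as a unit quaternion [x, y, z, w].
In Python, from workcell import manip gives the robot as it stands.
- The arm moves only by the shell command python3 -m jog 'ROWS' [FORCE]. ROWS is JSON, a list of rows, each an object with "grip": the gripper command: -1 is fully open, 1 is shut, values between are in proportion; "slide": the shift along the tool's x, y, z in cm, a list of three; "yaw": the turn about the tool's z in rad. A call has 1 to 8 rows; each row shifts and turns the commanded pose from where the row before left it, along the tool's axes as they then stand; what a row does not reach is not made up. A row lasts 1/10 s, in which the tool goes at most 50 mm and 8.59 degrees, less where a joint would pass 70% of its speed; a pose out of reach is approached as far as the arm can. A call with a gripper value outside its range is refused whole. The fingers move at their own pace and stop on an object; FORCE is the grip in N (left out, the last holds). Time passes only in rows, so rows that do not move let the fingers close. It gives the time, the measured TCP pose, the force, the opening and the grip force at its end, in the units of the state.
- manip.get_obs(): the state, without advancing time (a new reading comes with each control period).
- manip.camera(name): name is "side" or "top" or "wrist"; returns the picture (400x640x3 uint8, blue, green, red); there is no depth.
- manip.calibration(name): a dict with "vfov" (degrees; the focal length in pixels is half the picture's height over the tangent of half this angle, whatever the lens; pixels are square), "cx", "cy" (the principal point, pixels), "camera_from_world" (4x4, takes a point from world to camera coordinates). Camera axes: x right, y down, z forward; pixel columns grow to the right and rows downward; lengths in m; the calibration is good to about 2 mm. A picture is of the moment at which its call begins: read the wrist's pose just before it. calibration takes no time and is no camera call; for the wrist camera it gives the pose at the moment of the call.
- manip.hand_in(): hands the job in; it is judged then, once.
Trained networks look in the newest picture that a camera, given by its name, has taken for a name from the list of things; names that differ only in an ending like _2 or _b are one class to them, and where a whole thing is asked for, a point or a joint stands for the part that bears it (a point fixed in the world has none). Each returns a list of dicts, best first, with "conf" (0 to 1); they miss things now and then, are a little off and sometimes report something else, mostly with a low value. They report only what shows in the picture. A call takes as long as a camera call.
- manip.masks_of(thing, camera): "region" (400x640 bool, what is visible of it) and "centre" ([column, row] in pixels, amid what is visible of it).
The state is a dict: "clock": time; "joint_pos": joint angles; "joint_velocities": joint speeds; "tau": joint torques, N m; "position": TCP position; "ee_rot": TCP orientation; "ft_force": force on the tool from outside, world axes, zero at the start; "torque": the same for the moment, N m; "grip_width": opening from 0.0 (shut) to 1.0 (fully open); "grasp_force": force on a finger pad.
Only numpy, scipy, OpenCV 4.12 (cv2) and the standard library are available. Lean on these libraries where they do the work, as an engineer would, in place of code of your own. Each camera call takes 0.05 s, during which the arm holds its last target. There are 200 camera calls.

## Working session

There is one attempt and no reset: what is moved stays moved. The work goes in short steps, Python scripts to look and compute and a shell command to move; the robot and the scene stay as the last step left them, time stands still between calls to the robot, and variables do not carry over. Pictures are saved under pics/ and viewed, at most 10 in all, crops included, and the job is handed in when it is done.

```bash
mkdir -p pics; python3 - <<'E'
from workcell import manip
import cv2,numpy as np
print(manip.get_obs())
ims=[]
for c in ("side","top"):
    im=manip.camera(c); cv2.imwrite(f"pics/{c}0.png",im)
    k=manip.calibration(c); print(c,k)
    for t in ("photometer","tab_face","light_cover","read_key","slide_collar","rack","bottle_mid","vial_mid"):
        r=manip.masks_of(t,c)
        for d in r[:1]:
            ys,xs=np.nonzero(d["region"]); print(t,round(d["conf"],2),d["centre"],xs.min(),xs.max(),ys.min(),ys.max())
E
```

```text
{'clock': 0.0, 'joint_pos': array([-1.15458988,  0.33286813, -0.06468184,  1.46095106,  0.02160228,
        1.34990195, -0.08850218]), 'joint_velocities': array([ 0.00028936,  0.00165094, -0.00040127,  0.00024773,  0.00054121,
        0.00092338, -0.00051569]), 'tau': array([-7.27150345e-04, -6.25446081e+01,  4.89057193e-02, -3.91606987e+01,
        1.62185408e-02,  1.00038704e-02, -3.15400587e-05]), 'position': array([0.26543039, 0.56553164, 0.3031135 ]), 'ee_rot': array([ 2.17645984e-01,  9.76027516e-01, -7.06575149e-04, -1.18969401e-04]), 'ft_force': array([ 0.6581831 , -0.53194367, -0.07313478]), 'torque': array([-0.02390857,  0.00277745, -0.01119571]), 'grasp_force': 0.0, 'grip_width': 1.0014760991685807}
side {'vfov': 45.9694189962874, 'cx': 320.6183642080964, 'cy': 205.38372479468262, 'camera_from_world': array([[-0.96262568, -0.27082315, -0.00257289,  0.50725368],
       [-0.09772034,  0.35617003, -0.92929739,  0.08772426],
       [ 0.25259164, -0.89431411, -0.36932335,  1.31409926],
       [ 0.        ,  0.        ,  0.        ,  1.        ]])}
photometer 0.71 [330.4, 213.0]
[... 171 characters left out ...]
30.2, 211.1] 297 356 175 243
bottle_mid 0.78 [316.3, 232.5] 308 325 215 250
vial_mid 0.46 [312.0, 298.8] 285 335 274 315
top {'vfov': 57.30052948974466, 'cx': 319.82262559795373, 'cy': 202.06543720654489, 'camera_from_world': array([[-0.02815781, -0.99959897,  0.00300661,  0.15921556],
       [-0.98921805,  0.02743269, -0.14385788,  0.49305299],
       [ 0.14371771, -0.00702491, -0.98959379,  1.02076418],
       [ 0.        ,  0.        ,  0.        ,  1.        ]])}
photometer 0.68 [345.9, 206.6] 312 412 180 237
tab_face 0.47 [404.1, 217.5] 385 411 215 223
slide_collar 0.72 [348.5, 204.9] 311 412 180 237
rack 0.63 [222.4, 229.4] 197 242 218 243
bottle_mid 0.51 [298.4, 207.6] 293 306 201 214
```

```bash
python3 - <<'E'
import cv2,numpy as np
t=cv2.imread("pics/top0.png")[160:260,180:430]; s=cv2.imread("pics/side0.png")[150:330,230:420]
cv2.imwrite("pics/a.png",cv2.resize(t,None,fx=3.2,fy=3.2,interpolation=cv2.INTER_CUBIC))
cv2.imwrite("pics/b.png",cv2.resize(s,None,fx=3.2,fy=3.2,interpolation=cv2.INTER_CUBIC))
E
```

```text
(no output)
```

View pics/a.png

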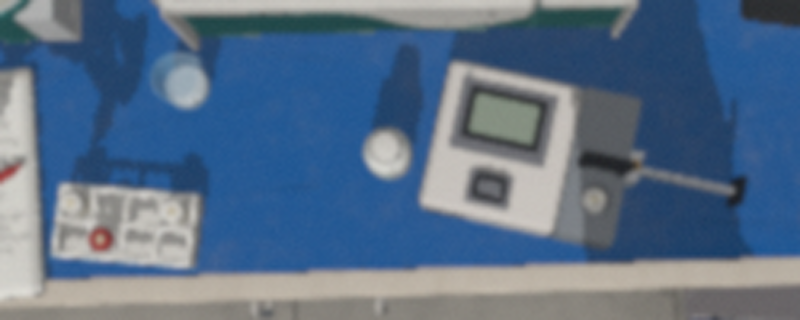

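View pics/b.png

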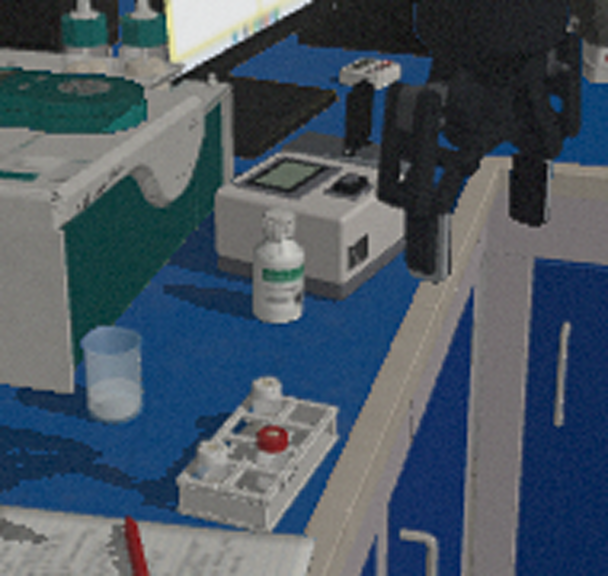

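```bash
cat > h.py <<'E'
from workcell import manip
import cv2,numpy as np
from scipy.spatial.transform import Rotation as R
from scipy.optimize import least_squares
def K(c):
    f=200/np.tan(np.radians(c["vfov"]/2)); return f
def px2w(c,u,v,z):
    T=c["camera_from_world"]; d=T[:3,:3].T@np.array([(u-c["cx"])/K(c),(v-c["cy"])/K(c),1]); o=-T[:3,:3].T@T[:3,3]
    return o+d*(z-o[2])/d[2]
def proj(c,P):
    T=c["camera_from_world"]; q=np.atleast_2d(P)@T[:3,:3].T+T[:3,3]
    return np.c_[q[:,0]/q[:,2]*K(c)+c["cx"],q[:,1]/q[:,2]*K(c)+c["cy"]]
def w(pose,P):  # photometer frame -> world, pose x,y,th
    x,y,t=pose; P=np.atleast_2d(P); return np.c_[x+P[:,0]*np.cos(t)-P[:,1]*np.sin(t),y+P[:,0]*np.sin(t)+P[:,1]*np.cos(t),P[:,2]]
def fit(obs,p0):  # obs: list of (cal, P, uv)
    f=lambda p:np.concatenate([(proj(c,w(p,P))[0]-uv) for c,P,uv in obs])
    r=least_squares(f,p0,loss="soft_l1",f_scale=1.5); return r.x,f(r.x).reshape(-1,2)
E
python3 - <<'E'
from h import *
c=manip.calibration("top")
s=lambda a,b:(a/3.2+180,b/3.2+160)
ob=[(c,np.array(P)/1000,np.array(s(*uv))) for P,uv in [((65,85,80),(452,62)),((-65,85,80),(420,207)),((-40,28,90),(490,187)),((8,-188,74),(737,190)),((65,-85,80),(640,97)),((-28,-63,80),(597,200))]]
p,r=fit(ob,[.5,-.1,0.1]); print(p,r.round(1))
k=manip.calibration("wrist");o=manip.get_obs();T=k["camera_from_world"]
Rt=R.from_quat(o["ee_rot"]).as_matrix()
print("cam pos in tool",Rt.T@(-T[:3,:3].T@T[:3,3]-o["position"]),"\nRcam in tool\n",(Rt.T@T[:3,:3].T).round(3),k["vfov"],k["cx"],k["cy"])
print("tool axes",Rt.round(3))
for n,P in dict(key=(-40,28,90),tab=(8,-188,53),hinge=(0,-62,84.5)).items(): print(n,w(p,np.array(P)/1000))
E
```

```text
[ 0.47338774  0.07468331 -0.23536388] [[-0.8 -0.6]
 [-0.6 -0.4]
 [-0.1  0.9]
 [ 2.6 -0.4]
 [ 0.4  0.8]
 [-0.3 -0.3]]
cam pos in tool [ 0.07490183  0.00027536 -0.06867285] 
Rcam in tool
 [[ 0.    -0.956 -0.292]
 [ 1.     0.    -0.001]
 [ 0.001 -0.292  0.956]] 62.79463159480681 323.7010035598183 203.05952562866577
tool axes [[-0.905  0.425  0.   ]
 [ 0.425  0.905  0.   ]
 [ 0.     0.    -1.   ]]
key [[0.44102007 0.11123921 0.09      ]]
tab [[ 0.43732617 -0.10999902  0.053     ]]
hinge [[0.45892954 0.01439268 0.0845    ]]
```

The two fixed views give the photometer's pose roughly: x 0.473, y 0.075, turned −0.235 rad. They show the cover open, the tab out to the right, and the bottle and rack on the left. Next I move over it with the fingers shut and look from near.

```bash
python3 -m jog '[{"grip":1,"slide":[0,0,0],"yaw":-0.1},{"grip":1,"slide":[0,0,0],"yaw":-0.1},{"grip":1,"slide":[-2,-3.3,0],"yaw":0},{"grip":1,"slide":[-2,-3.3,0],"yaw":0},{"grip":1,"slide":[-2,-3.3,0],"yaw":0},{"grip":1,"slide":[-2,-3.3,0],"yaw":0},{"grip":1,"slide":[-2,-3.3,0],"yaw":0},{"grip":1,"slide":[-2,-3.3,0],"yaw":0}]' 20
python3 -m jog '[{"grip":1,"slide":[-2,-3.3,0],"yaw":0},{"grip":1,"slide":[-2,-3.3,0],"yaw":0},{"grip":1,"slide":[-2,-3.3,0],"yaw":0},{"grip":1,"slide":[-2,-3.3,0],"yaw":0},{"grip":1,"slide":[-2,-3.3,0],"yaw":0},{"grip":1,"slide":[-2,-3.3,0],"yaw":0},{"grip":1,"slide":[-2,-3.3,0],"yaw":0},{"grip":1,"slide":[-2,-3.3,0],"yaw":0}]'
python3 -m jog '[{"grip":1,"slide":[-2,-2.5,0],"yaw":0},{"grip":1,"slide":[0,0,0],"yaw":0},{"grip":1,"slide":[0,0,0],"yaw":0}]'
python3 - <<'E'
from h import *
import pickle
o=manip.get_obs(); k=manip.calibration("wrist"); im=manip.camera("wrist"); cv2.imwrite("pics/w1.png",im); pickle.dump((o,k),open("w1.pkl","wb"))
p=[ 0.47339,0.07468,-0.23536]
for n,P in dict(key=(-40,28,90),tab=(8,-188,74),hinge=(0,-62,84.5),c1=(65,85,80),c2=(-65,85,80),c3=(-65,-85,80),c4=(65,-85,80)).items(): print(n,proj(k,w(p,np.array(P)/1000)).round())
E
```

```text
clock: 1.7
position: [0.3356, 0.3435, 0.3041]
ee_rot: [0.119, 0.993, 0.0, 0.0]
ft_force: [1.3, -0.8, 0.5]
grip_width: 0.001
grasp_force: 0.0
clock: 2.5
position: [0.4285, 0.0491, 0.3042]
ee_rot: [0.119, 0.993, 0.0, 0.0]
ft_force: [0.7, -0.0, 0.2]
grip_width: -0.001
grasp_force: 0.0
clock: 2.8
position: [0.4418, 0.0215, 0.3039]
ee_rot: [0.12, 0.993, 0.0, -0.0]
ft_force: [-0.4, 1.1, -0.2]
grip_width: 0.005
grasp_force: 0.0
key [[423. 166.]]
tab [[190. 214.]]
hinge [[320. 209.]]
c1 [[469. 269.]]
c2 [[487. 136.]]
c3 [[294. 137.]]
c4 [[298. 269.]]
```

View pics/w1.png

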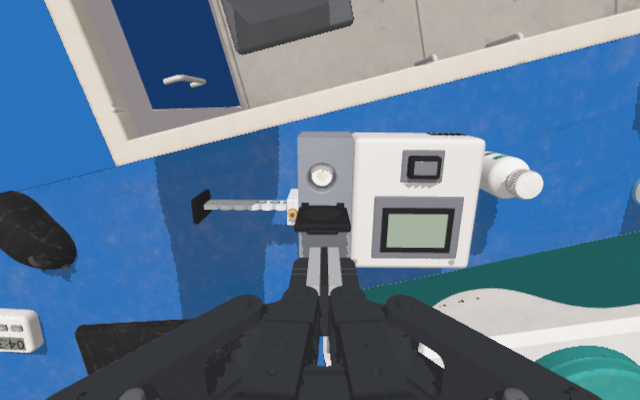

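The wrist view shows the tab near (200,207), the cover open at (322,217), the well and vial at (321,177), and the key at (427,167). The fit is close, so I'll enlarge it for exact corners.

```bash
python3 - <<'E'
import cv2
t=cv2.imread("pics/w1.png")[120:280,180:500]
cv2.imwrite("pics/c.png",cv2.resize(t,None,fx=2.5,fy=2.5,interpolation=cv2.INTER_CUBIC))
E
```

```text
(no output)
```

View pics/c.png

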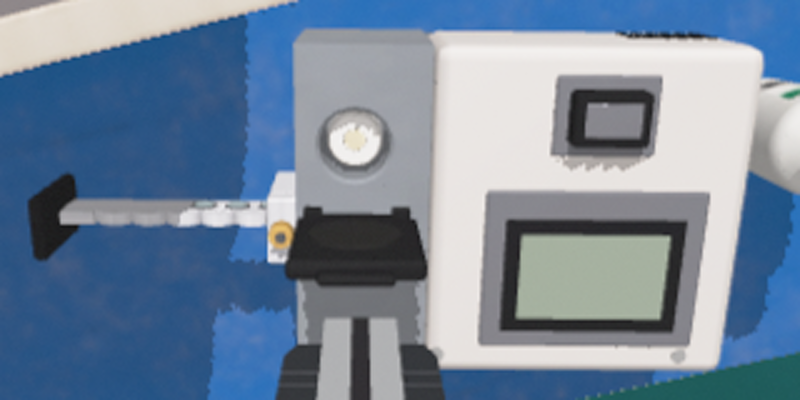

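```bash
python3 - <<'E'
from h import *
import pickle
o,k=pickle.load(open("w1.pkl","rb"))
s=lambda a,b:np.array((a/2.5+180,b/2.5+120))
ob=[(k,np.array(P)/1000,s(*uv)) for P,uv in [((-28,-63,80),(356,138)),((-40,28,90),(613,120)),((65,85,80),(722,366)),((-65,85,80),(760,48)),((-65,-85,80),(296,42))]]
p,r=fit(ob,[.473,.075,-.235]); print("pose",p,r.round(1))
def toph(q): 
    d=q[:2]-p[:2]; c,sn=np.cos(p[2]),np.sin(p[2]); return np.r_[c*d[0]+sn*d[1],-sn*d[0]+c*d[1],q[2]]*1000
for n,uv,z in [("tab outer top",(34,228),.074),("plunger",(280,237),.079),("tab corner f",(30,195),.074),("tab corner b",(38,260),.074)]: print(n,toph(px2w(k,*s(*uv),z)))
for a in (1.5,1.6,1.7,1.85): print(a,(proj(k,w(p,np.array([[-55*np.cos(a),-84,84.5+55*np.sin(a)],[-55*np.cos(a),-40,84.5+55*np.sin(a)]])/1000))-[180,120])*2.5)
o=manip.get_obs(); print("tcp ph",toph(o["position"])); m=R.from_quat(o["ee_rot"]).as_matrix(); print("yaw err", np.arctan2(m[1,1],m[0,1])-np.pi/2-p[2], m[:,2])
E
```

```text
pose [ 0.47440547  0.0760685  -0.25265039] [[-1.1  2.1]
 [ 0.4 -0.3]
 [ 0.1  4.2]
 [ 5.9 -0.9]
 [-1.7 -1. ]]
tab outer top [   8.06313542 -185.30999492   74.        ]
plunger [  8.79222467 -90.39590986  79.        ]
tab corner f [  -5.12458371 -185.46586895   74.        ]
tab corner b [  21.16614153 -185.10799106   74.        ]
1.5 [[281.94619673 262.50507245]
 [426.67087406 264.22411122]]
1.6 [[282.18153196 279.48176447]
 [426.04357771 281.18067347]]
1.7 [[282.57384696 295.50484596]
 [425.28860356 297.18095356]]
1.85 [[283.43417453 317.25453027]
 [423.95002462 318.89244892]]
tcp ph [-18.30215588 -60.23591849 303.87173745]
yaw err 0.014253597580276167 [-1.49768790e-04  3.69569482e-04 -9.99999920e-01]
```

```bash
python3 -m jog '[{"grip":1,"slide":[0,0,0],"yaw":0.014},{"grip":1,"slide":[-0.65,-3.8,0],"yaw":0},{"grip":1,"slide":[-0.65,-3.8,0],"yaw":0},{"grip":1,"slide":[-0.65,-3.8,0],"yaw":0},{"grip":1,"slide":[-0.68,-3.8,0],"yaw":0},{"grip":1,"slide":[0,0,4],"yaw":0},{"grip":1,"slide":[0,0,4],"yaw":0},{"grip":1,"slide":[0,0,0],"yaw":0}]'
cat >> h.py <<'E'
p=np.array([0.47440547,0.0760685,-0.25265039])
def toph(q):
    d=q[:2]-p[:2]; c,sn=np.cos(p[2]),np.sin(p[2]); return (np.r_[c*d[0]+sn*d[1],-sn*d[0]+c*d[1],q[2]]*1000).round(1)
def st():
    o=manip.get_obs(); m=R.from_quat(o["ee_rot"]).as_matrix(); f=o["ft_force"]
    print("t",round(o["clock"],2),"tcp ph",toph(o["position"]),"yaw err",round(np.arctan2(m[1,1],m[0,1])-np.pi/2-p[2],4),"F ph",toph(np.r_[f[:2]/1000+p[:2],f[2]/1000]))
E
python3 - <<'E'
from h import *
st(); k=manip.calibration("wrist"); im=manip.camera("wrist"); st()
cv2.imwrite("pics/w2.png",im)
print(proj(k,w(p,np.array([[-5,-185.3,74],[21,-185.3,74],[8,-97,72]])/1000)))
E
```

```text
clock: 3.65
position: [0.4269, -0.1309, 0.2202]
ee_rot: [0.126, 0.992, -0.0, -0.004]
ft_force: [-0.1, 0.3, -0.1]
grip_width: -0.0
grasp_force: 0.0
t 3.65 tcp ph [   5.8 -212.2  220.2] yaw err 0.0005 F ph [-0.1  0.3 -0.1]
t 3.7 tcp ph [   7.1 -212.2  222.9] yaw err 0.0006 F ph [ 0.6 -0.2  1. ]
[[363.0080222  202.46311769]
 [361.73382218 237.69307575]
 [487.90072943 219.5693176 ]]
```

View pics/w2.png

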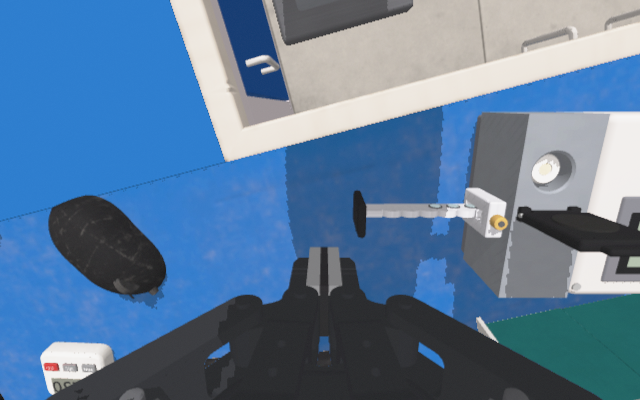

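```bash
python3 -m jog '[{"grip":1,"slide":[0,0,3.2],"yaw":0},{"grip":1,"slide":[0,0,3.2],"yaw":0},{"grip":1,"slide":[0,0,3],"yaw":0},{"grip":1,"slide":[0,0,0],"yaw":0},{"grip":1,"slide":[0,0,0],"yaw":0}]'
python3 - <<'E'
from h import *
st(); k=manip.calibration("wrist"); im=manip.camera("wrist"); st()
cv2.imwrite("pics/w3.png",im[150:350,220:480].repeat(3,0).repeat(3,1))
E
```

```text
clock: 4.2
position: [0.4304, -0.1318, 0.1317]
ee_rot: [0.126, 0.992, 0.0, 0.001]
ft_force: [1.0, -0.7, -0.5]
grip_width: -0.002
grasp_force: 0.0
t 4.2 tcp ph [   9.4 -212.3  131.7] yaw err 0.0005 F ph [ 1.2 -0.4 -0.5]
t 4.25 tcp ph [   9.7 -212.3  132.1] yaw err 0.0005 F ph [-0.4 -0.4  1.5]
```

View pics/w3.png

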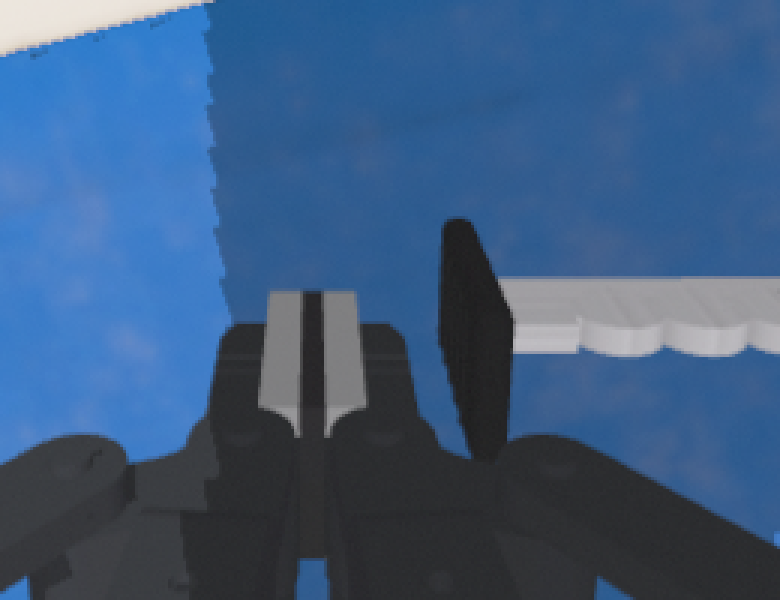

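```bash
cat > s.sh <<'E'
python3 -c "from h import *; st()"
E
python3 -m jog '[{"grip":1,"slide":[0.1,0.5,0],"yaw":0},{"grip":1,"slide":[0,0.5,0],"yaw":0},{"grip":1,"slide":[0,0,0.2],"yaw":0},{"grip":1,"slide":[0,0,0],"yaw":0}]' >/dev/null; sh s.sh
python3 -m jog '[{"grip":1,"slide":[0,0.2,0],"yaw":0},{"grip":1,"slide":[0,0,0],"yaw":0}]' >/dev/null; sh s.sh
python3 -m jog '[{"grip":1,"slide":[0,0.2,0],"yaw":0},{"grip":1,"slide":[0,0,0],"yaw":0}]' >/dev/null; sh s.sh
python3 -m jog '[{"grip":1,"slide":[0,0.2,0],"yaw":0},{"grip":1,"slide":[0,0,0],"yaw":0}]' >/dev/null; sh s.sh
python3 -m jog '[{"grip":1,"slide":[0,0.2,0],"yaw":0},{"grip":1,"slide":[0,0,0],"yaw":0}]' >/dev/null; sh s.sh
python3 -m jog '[{"grip":1,"slide":[0,0.2,0],"yaw":0},{"grip":1,"slide":[0,0,0],"yaw":0}]' >/dev/null; sh s.sh
python3 -m jog '[{"grip":1,"slide":[0,0.2,0],"yaw":0},{"grip":1,"slide":[0,0,0],"yaw":0}]' >/dev/null; sh s.sh
```

```text
t 4.65 tcp ph [   7.4 -202.4  128. ] yaw err 0.0005 F ph [-0.3 -0.4  0.6]
t 4.85 tcp ph [   7.3 -200.8  127.9] yaw err -0.0002 F ph [-0.6  1.7  0.6]
t 5.05 tcp ph [   7.3 -198.7  127.9] yaw err -0.0001 F ph [-0.4 -0.3  0.9]
t 5.25 tcp ph [   7.3 -196.6  127.9] yaw err -0.0 F ph [-0.3 -1.3  0.4]
t 5.45 tcp ph [   7.3 -195.   127.9] yaw err -0.0003 F ph [-0.8 -3.5 -0.5]
t 5.65 tcp ph [   7.3 -193.   127.9] yaw err -0.0004 F ph [-0.7 -4.4  0.8]
t 5.85 tcp ph [   7.3 -190.5  127.8] yaw err 0.0001 F ph [-0.1 -2.4 -0.2]
```

```bash

python3 -m jog '[{"grip":1,"slide":[0,0.2,0],"yaw":0},{"grip":1,"slide":[0,0,0],"yaw":0}]' >/dev/null; sh s.sh
python3 -m jog '[{"grip":1,"slide":[0,0.2,0],"yaw":0},{"grip":1,"slide":[0,0,0],"yaw":0}]' >/dev/null; sh s.sh
python3 -m jog '[{"grip":1,"slide":[0,0.2,0],"yaw":0},{"grip":1,"slide":[0,0,0],"yaw":0}]' >/dev/null; sh s.sh
python3 -m jog '[{"grip":1,"slide":[0,0.2,0],"yaw":0},{"grip":1,"slide":[0,0,0],"yaw":0}]' >/dev/null; sh s.sh
python3 -m jog '[{"grip":1,"slide":[0,0.15,0],"yaw":0},{"grip":1,"slide":[0,0,0],"yaw":0}]' >/dev/null; sh s.sh
python3 -m jog '[{"grip":1,"slide":[0,0.15,0],"yaw":0},{"grip":1,"slide":[0,0,0],"yaw":0}]' >/dev/null; sh s.sh
python3 -m jog '[{"grip":1,"slide":[0,0.15,0],"yaw":0},{"grip":1,"slide":[0,0,0],"yaw":0}]' >/dev/null; sh s.sh
python3 -m jog '[{"grip":1,"slide":[0,0.15,0],"yaw":0},{"grip":1,"slide":[0,0,0],"yaw":0}]' >/dev/null; sh s.sh
```

```text
t 6.05 tcp ph [   7.3 -188.1  127.9] yaw err 0.0005 F ph [-0.3  0.1 -0.8]
t 6.25 tcp ph [   7.4 -186.2  127.9] yaw err 0.0005 F ph [ 0.9 -0.8 -0.4]
t 6.45 tcp ph [   7.4 -184.4  127.9] yaw err 0.0003 F ph [-0.3  0.4  0.6]
t 6.65 tcp ph [   7.4 -182.5  127.9] yaw err 0.0002 F ph [-0.6 -1.3  0.3]
t 6.85 tcp ph [   7.4 -181.5  127.9] yaw err -0.0002 F ph [ 0.1 -1.2 -0. ]
t 7.05 tcp ph [   7.3 -180.5  127.9] yaw err -0.0007 F ph [ 0.9 -4.7  0.3]
t 7.25 tcp ph [   7.3 -178.7  127.9] yaw err -0.0005 F ph [ 0.7 -3.6  0.3]
t 7.45 tcp ph [   7.3 -176.5  127.9] yaw err 0.0 F ph [-0.6 -3.   0.1]
```

```bash

python3 -m jog '[{"grip":1,"slide":[0,0.2,0],"yaw":0},{"grip":1,"slide":[0,0,0],"yaw":0}]' >/dev/null; sh s.sh
python3 -m jog '[{"grip":1,"slide":[0,0.2,0],"yaw":0},{"grip":1,"slide":[0,0,0],"yaw":0}]' >/dev/null; sh s.sh
python3 -m jog '[{"grip":1,"slide":[0,0.2,0],"yaw":0},{"grip":1,"slide":[0,0,0],"yaw":0}]' >/dev/null; sh s.sh
python3 -m jog '[{"grip":1,"slide":[0,0.2,0],"yaw":0},{"grip":1,"slide":[0,0,0],"yaw":0}]' >/dev/null; sh s.sh
python3 -m jog '[{"grip":1,"slide":[0,0.15,0],"yaw":0},{"grip":1,"slide":[0,0,0],"yaw":0}]' >/dev/null; sh s.sh
python3 -m jog '[{"grip":1,"slide":[0,0.15,0],"yaw":0},{"grip":1,"slide":[0,0,0],"yaw":0}]' >/dev/null; sh s.sh
python3 -m jog '[{"grip":1,"slide":[0,0.15,0],"yaw":0},{"grip":1,"slide":[0,0,0],"yaw":0}]' >/dev/null; sh s.sh
```

```text
t 7.65 tcp ph [   7.3 -174.1  127.8] yaw err 0.0005 F ph [-0.1 -0.3  0.5]
t 7.85 tcp ph [   7.3 -172.2  127.9] yaw err 0.0005 F ph [-0.3  0.6  0.2]
t 8.05 tcp ph [   7.4 -170.4  127.9] yaw err 0.0003 F ph [-0.1 -0.2 -0.2]
t 8.25 tcp ph [   7.3 -168.5  127.9] yaw err 0.0001 F ph [ 0.3  0.6 -0.7]
t 8.45 tcp ph [   7.4 -167.5  127.9] yaw err -0.0002 F ph [ 1.2 -0.9  0.6]
t 8.65 tcp ph [   7.3 -166.5  127.9] yaw err -0.0008 F ph [-0.6 -4.3  0.9]
t 8.85 tcp ph [   7.3 -164.7  127.9] yaw err -0.0006 F ph [ 0.1 -4.8  0.1]
```

Two clicks are done and ridge 3 is climbing. It should release near −160.7, so I go to about −159.

```bash

python3 -m jog '[{"grip":1,"slide":[0,0.15,0],"yaw":0},{"grip":1,"slide":[0,0,0],"yaw":0}]' >/dev/null; sh s.sh
python3 -m jog '[{"grip":1,"slide":[0,0.15,0],"yaw":0},{"grip":1,"slide":[0,0,0],"yaw":0}]' >/dev/null; sh s.sh
python3 -m jog '[{"grip":1,"slide":[0,0.1,0],"yaw":0},{"grip":1,"slide":[0,0,0],"yaw":0}]' >/dev/null; sh s.sh
python3 -m jog '[{"grip":1,"slide":[0,0.1,0],"yaw":0},{"grip":1,"slide":[0,0,0],"yaw":0}]' >/dev/null; sh s.sh
```

```text
t 9.05 tcp ph [   7.3 -162.5  127.9] yaw err 0.0001 F ph [-0.5 -2.7  0.2]
t 9.25 tcp ph [   7.3 -160.8  127.9] yaw err 0.0004 F ph [-1.  -0.3 -0.4]
t 9.45 tcp ph [   7.3 -159.9  127.9] yaw err 0.0003 F ph [0.8 0.6 0.1]
t 9.65 tcp ph [   7.4 -159.   127.9] yaw err 0.0001 F ph [-0.8  0.7  0.1]
```

```bash

python3 -m jog '[{"grip":1,"slide":[0,0.1,0],"yaw":0},{"grip":1,"slide":[0,0,0],"yaw":0}]' >/dev/null; sh s.sh
python3 -m jog '[{"grip":1,"slide":[0,-2,0],"yaw":0},{"grip":1,"slide":[0,-1,-2],"yaw":0},{"grip":1,"slide":[0,0,-4],"yaw":0},{"grip":1,"slide":[0,0,-4],"yaw":0},{"grip":1,"slide":[0,0,0],"yaw":0},{"grip":1,"slide":[0,0,0],"yaw":0}]' >/dev/null; sh s.sh
python3 - <<'E'
from h import *
k=manip.calibration("wrist"); im=manip.camera("wrist"); st()
cv2.imwrite("pics/w4.png",im[120:320,320:580].repeat(3,0).repeat(3,1))
for y in (-154,-140,-126): print(y,((proj(k,w(p,np.array([[-5,y,74],[21,y,74]])/1000))-[320,120])*3).round())
E
```

```text
t 9.85 tcp ph [   7.4 -158.1  127.9] yaw err 0.0001 F ph [-0.3  0.4  0.8]
t 10.45 tcp ph [   7.6 -188.1  228.5] yaw err 0.0 F ph [-0.4  0.9 -0.2]
t 10.5 tcp ph [   7.1 -188.2  227.5] yaw err 0.0 F ph [ 0.2 -0.4 -0.8]
-154 [[154. 224.]
 [150. 327.]]
-140 [[214. 224.]
 [207. 327.]]
-126 [[273. 224.]
 [265. 327.]]
```

View pics/w4.png

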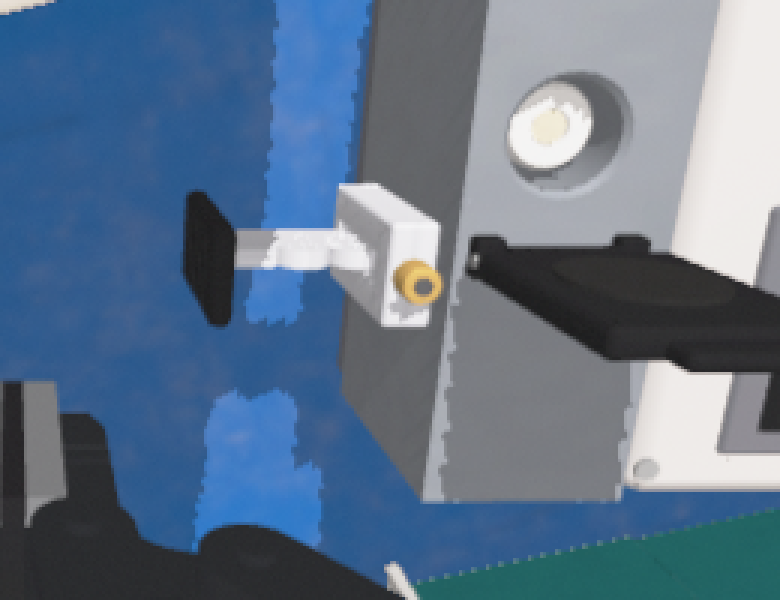

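The tab's outer edge is at crop (208,260), matching the −140 mm prediction, so it's in the third notch. The cover stands at about 1.6 rad. Next I go behind it.

```bash

python3 -m jog '[{"grip":1,"slide":[-1.6,2,-1.5],"yaw":0},{"grip":1,"slide":[-1.6,3,0],"yaw":0},{"grip":1,"slide":[0,4,0],"yaw":0},{"grip":1,"slide":[0,3.6,0],"yaw":0},{"grip":1,"slide":[0,0,0],"yaw":0},{"grip":1,"slide":[0,0,2.5],"yaw":0},{"grip":1,"slide":[0,0,2.8],"yaw":0},{"grip":1,"slide":[0,0,0],"yaw":0}]' >/dev/null; sh s.sh
python3 -m jog '[{"grip":1,"slide":[0,0,0],"yaw":0},{"grip":1,"slide":[0.5,0,0],"yaw":0},{"grip":1,"slide":[0.5,0,0],"yaw":0},{"grip":1,"slide":[0,0,0],"yaw":0}]' >/dev/null; sh s.sh
python3 -m jog '[{"grip":1,"slide":[0.5,0,0],"yaw":0},{"grip":1,"slide":[0.5,0,0],"yaw":0},{"grip":1,"slide":[0,0,0],"yaw":0}]' >/dev/null; sh s.sh
```

```text
t 11.3 tcp ph [ 37.  -63.6 185.9] yaw err -0.0004 F ph [-0.1 -0.2 -1.1]
t 11.7 tcp ph [ 29.  -62.2 190.6] yaw err 0.0001 F ph [-0.4 -1.   0.4]
t 12.0 tcp ph [ 18.7 -62.2 190. ] yaw err 0.0001 F ph [0.2 0.2 0.1]
```

```bash

python3 -m jog '[{"grip":1,"slide":[0.52,0,-0.18],"yaw":0},{"grip":1,"slide":[0.52,0,-0.18],"yaw":0},{"grip":1,"slide":[0.35,0,0.06],"yaw":0},{"grip":1,"slide":[0.36,0,0.07],"yaw":0},{"grip":1,"slide":[0.33,0,0.13],"yaw":0},{"grip":1,"slide":[0.34,0,0.13],"yaw":0},{"grip":1,"slide":[0,0,0],"yaw":0}]' >/dev/null; sh s.sh
python3 -m jog '[{"grip":1,"slide":[0.3,0,0.2],"yaw":0},{"grip":1,"slide":[0.31,0,0.2],"yaw":0},{"grip":1,"slide":[0.25,0,0.25],"yaw":0},{"grip":1,"slide":[0.26,0,0.26],"yaw":0},{"grip":1,"slide":[0.2,0,0.3],"yaw":0},{"grip":1,"slide":[0.21,0,0.3],"yaw":0},{"grip":1,"slide":[0,0,0],"yaw":0}]' >/dev/null; sh s.sh
python3 - <<'E'
from h import *
im=manip.camera("wrist"); st()
cv2.imwrite("pics/w5.png",im)
E
```

```text
t 12.7 tcp ph [ -5.4 -62.3 189.3] yaw err 0.0001 F ph [ 0.1  0.8 -1.2]
t 13.4 tcp ph [-20.6 -62.4 174. ] yaw err -0.0 F ph [ 0.5 -0.1  0.7]
t 13.45 tcp ph [-20.4 -62.4 174.2] yaw err -0.0001 F ph [ 0.3  0.  -0.8]
```

View pics/w5.png

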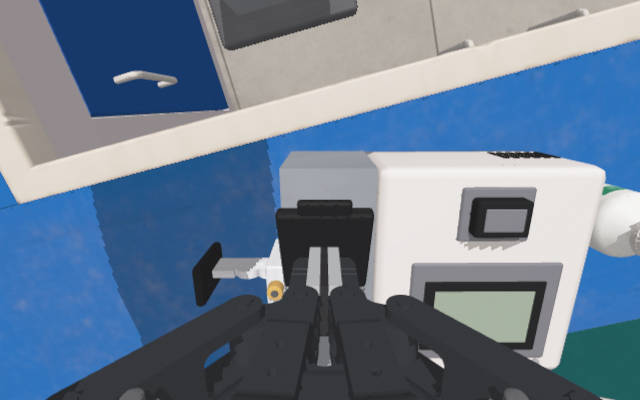

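The cover is swinging down ahead of the fingertips: its lip is at (325,207). I keep pressing it shut.

```bash

python3 -m jog '[{"grip":1,"slide":[0.2,0,0.35],"yaw":0},{"grip":1,"slide":[0.2,0,0.35],"yaw":0},{"grip":1,"slide":[0.4,0,0.2],"yaw":0},{"grip":1,"slide":[0.4,0,0.2],"yaw":0},{"grip":1,"slide":[0.2,0,0.1],"yaw":0},{"grip":1,"slide":[0,0,0],"yaw":0}]' >/dev/null; sh s.sh
python3 -m jog '[{"grip":1,"slide":[0,0,0.1],"yaw":0},{"grip":1,"slide":[0,0,0],"yaw":0}]' >/dev/null; sh s.sh
python3 -m jog '[{"grip":1,"slide":[0,0,0.1],"yaw":0},{"grip":1,"slide":[0,0,0],"yaw":0}]' >/dev/null; sh s.sh
python3 -m jog '[{"grip":1,"slide":[0,0,0.1],"yaw":0},{"grip":1,"slide":[0,0,0],"yaw":0}]' >/dev/null; sh s.sh
```

```text
t 14.05 tcp ph [-34.6 -62.3 162.3] yaw err 0.0002 F ph [ 0.8  0.4 -0.8]
t 14.25 tcp ph [-34.1 -62.3 161.5] yaw err -0.0001 F ph [0.  1.1 0.5]
t 14.45 tcp ph [-34.  -62.3 160.7] yaw err -0.0003 F ph [-0.7  0.5  3.5]
t 14.65 tcp ph [-33.9 -62.3 160.4] yaw err -0.0004 F ph [-6.  -2.6 15.5]
```

```bash

python3 -m jog '[{"grip":1,"slide":[0,0,-2],"yaw":0},{"grip":1,"slide":[0,0,-1.5],"yaw":0},{"grip":1,"slide":[0.2,3,0],"yaw":0},{"grip":1,"slide":[0.2,3,0],"yaw":0},{"grip":1,"slide":[0.2,3,0],"yaw":0},{"grip":1,"slide":[0,0,0],"yaw":0},{"grip":1,"slide":[0,0,0],"yaw":0}]' >/dev/null; sh s.sh
python3 - <<'E'
from h import *
k=manip.calibration("wrist");im=manip.camera("wrist"); st()
cv2.imwrite("pics/w6.png",im)
print(proj(k,w(p,np.array([[-40,28,90],[-58.5,-62,88],[-8,-140,74],[-61,-50,88]])/1000)).round())
E
```

```text
t 15.35 tcp ph [-40.2  27.8 194.2] yaw err 0.001 F ph [ 0.9 -0.2 -0.5]
t 15.4 tcp ph [-40.1  27.1 194.3] yaw err -0.0004 F ph [ 0.2 -0.3  0.5]
[[324. 241.]
 [163. 208.]
 [ 64. 276.]
 [184. 204.]]
```

View pics/w6.png

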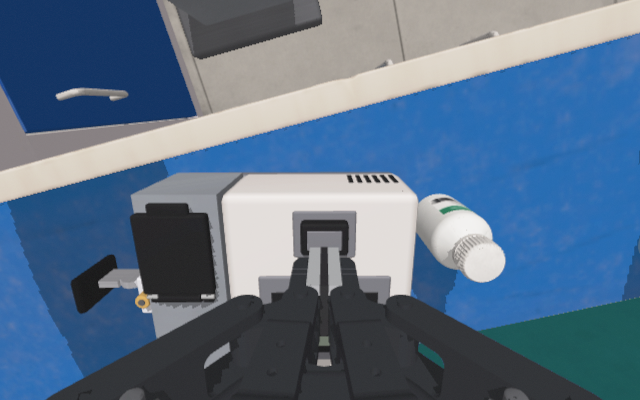

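The cover lies flat, with its lip edge at (168,205) against a predicted row of about 205. The key is centred under the fingertips at (325,237), so I press it.

```bash

python3 -m jog '[{"grip":1,"slide":[0,0,1.5],"yaw":0},{"grip":1,"slide":[0,0,1.3],"yaw":0},{"grip":1,"slide":[0,0,0],"yaw":0},{"grip":1,"slide":[0,0,0],"yaw":0}]' >/dev/null; sh s.sh
python3 -m jog '[{"grip":1,"slide":[0,0,0.2],"yaw":0},{"grip":1,"slide":[0,0,0],"yaw":0}]' >/dev/null; sh s.sh
python3 -m jog '[{"grip":1,"slide":[0,0,0.2],"yaw":0},{"grip":1,"slide":[0,0,0],"yaw":0}]' >/dev/null; sh s.sh
python3 -m jog '[{"grip":1,"slide":[0,0,0.2],"yaw":0},{"grip":1,"slide":[0,0,0],"yaw":0}]' >/dev/null; sh s.sh
```

```text
t 15.8 tcp ph [-39.9  26.9 166.7] yaw err -0.0015 F ph [ 0.3 -0.7 -0.7]
t 16.0 tcp ph [-39.9  27.6 164.9] yaw err -0.0004 F ph [-0.6  0.2 -1. ]
t 16.2 tcp ph [-40.   27.8 162.6] yaw err -0.0 F ph [1.  0.4 0.8]
t 16.4 tcp ph [-39.9  27.8 160.6] yaw err -0.0001 F ph [0.3 0.1 2.4]
```

```bash

python3 -m jog '[{"grip":1,"slide":[0,0,0.1],"yaw":0},{"grip":1,"slide":[0,0,0],"yaw":0}]' >/dev/null; sh s.sh
python3 -m jog '[{"grip":1,"slide":[0,0,0.1],"yaw":0},{"grip":1,"slide":[0,0,0],"yaw":0}]' >/dev/null; sh s.sh
python3 -m jog '[{"grip":1,"slide":[0,0,0.1],"yaw":0},{"grip":1,"slide":[0,0,0],"yaw":0},{"grip":1,"slide":[0,0,0],"yaw":0}]' >/dev/null; sh s.sh
```

```text
t 16.6 tcp ph [-40.   27.8 159.6] yaw err -0.0001 F ph [ 1.2 -0.6  3.1]
t 16.8 tcp ph [-39.9  27.8 158.7] yaw err -0.0001 F ph [-0.3  0.5  4.4]
t 17.1 tcp ph [-39.9  27.8 158.5] yaw err -0.0002 F ph [-4.3 -2.4 16.9]
```

The key has bottomed: the force jumped to 17 N. I lift off, clear the area and check.

```bash

python3 -m jog '[{"grip":1,"slide":[0,0,-1],"yaw":0},{"grip":1,"slide":[0,0,-3],"yaw":0},{"grip":1,"slide":[0,0,-4],"yaw":0},{"grip":1,"slide":[0,0,-4],"yaw":0},{"grip":1,"slide":[0,-2,-2],"yaw":0},{"grip":1,"slide":[0,0,0],"yaw":0},{"grip":1,"slide":[0,0,0],"yaw":0},{"grip":1,"slide":[0,0,0],"yaw":0}]' >/dev/null; sh s.sh
python3 - <<'E'
from h import *
k=manip.calibration("wrist");im=manip.camera("wrist"); st()
cv2.imwrite("pics/w7.png",im)
print(proj(k,w(p,np.array([[-40,28,90],[-61,-62,88],[8,-140,74],[8,-126,74]])/1000)).round())
E
```

```text
t 17.9 tcp ph [-40.8   7.9 296.2] yaw err 0.0004 F ph [-0.4  0.3 -0.5]
t 17.95 tcp ph [-40.8   8.  296.2] yaw err 0.0006 F ph [ 0.3 -0.1 -0.4]
[[347. 194.]
 [242. 170.]
 [170. 238.]
 [184. 238.]]
```

View pics/w7.png

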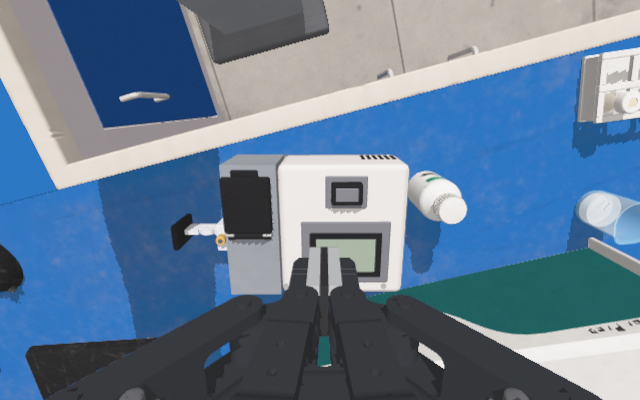

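The tab's outer edge is at (172,235), in the third notch. The cover is shut with its lip at (243,171), the key is up at (347,194), and the bottle and rack are undisturbed.

```bash
python3 -c "
from workcell import manip
print(manip.hand_in())"
```

```text
the job is handed in; nothing more can be done
None
```

The job is handed in at about 18 s: filter slide in the third click, cover pressed fully shut, read key pressed to the bottom and let up, and the vial, bottle and rack left alone; the hand-in gave no verdict.

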